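# Box up the large pulley and set it on the parcel scale

## Task

Lift the large V-belt pulley out of the parts bin and set it, hub up, in the long open box; close that box with its own matching long lid, pressed home all round; then lift the closed box onto the middle of the parcel scale's steel plate. Set things down rather than dropping them, and leave the other parts in the bin, the short box, the short lid and the loose nut where they are.

Things in the scene. Friction and masses are not known exactly. Their poses are not given: they have to be found in the camera images.
- bin: Fixed open red shelf bin holding three bare-steel parts standing flat on its floor, about 64 mm apart in a row along the bin's y, in any order. Outer 140 (x) by 210 (y) mm, walls and floor 4 mm; far wall (+x) and the side walls beside it are 60 mm high, front lip (-x) 33 mm. Origin: centre of its underside; z up. Stands on the left or the right of the table, turned up to 0.3 rad.
- pulley: The large pulley, steel, 0.15 to 0.31 kg: grooved disc 52 mm diameter and 20 mm thick lying flat, with a plain round hub 24 mm diameter standing 20 mm above it (40 mm high in all). Origin: centre of its underside, z up along the hub. The biggest part in the bin; grip the hub.
- small_pulley: Bystander in the bin: small pulley of the same shape, disc 36 mm diameter and 16 mm thick, hub 18 mm diameter, 32 mm high in all. Origin: centre of its underside.
- collar: Bystander in the bin: plain steel ring 42 mm outside, 22 mm bore, 18 mm thick, lying flat. Origin: centre of its underside.
- long_box: The longer of two loose open grey plastic boxes, empty, standing on the table. Outer 132 (x) by 68 (y) by 56 mm high, walls and floor 4 mm, inside 124 by 60 mm. 0.15 kg. Origin: centre of its underside; x along its length, z up. Only this box is wide enough for the large pulley.
- short_box: Bystander: the shorter grey box, outer 92 (x) by 56 (y) by 56 mm. Origin: centre of its underside.
- long_lid: The longer of two loose grey lids, handle up, 60 g. Plate 129 (x) x 65 x 4 mm; below it a plug 8 mm deep in two steps: 119 x 55 at the plate, 115 x 51 at its foot, each 4 mm. Bar handle in the middle on top: 40 (x) x 16 x 20 mm high; 32 in all. Origin: centre of the plug's underside. Home: plate lies loose on the box rim, origin 48 mm above the box's; either way round.
- short_lid: Bystander: the short box's lid, plate 89 (x) by 53 (y) mm, same heights and handle. Origin: centre of the plug's underside.
- nut: Bystander: loose dark steel hex nut, 30 mm across flats, 16 mm high, amid the boxes and lids. Origin: centre of its underside.
- scale: Fixed parcel scale: steel plate 170 (x) by 200 (y) mm, its top 30 mm above the table and 30 mm above this origin (centre of the scale's underside, below the plate's centre). The plate does not move. A 30 mm high display console joins the +x edge (from 85 to 131 mm in x). On the other half of the table from the bin, turned up to 0.3 rad.
Not all that is in view belongs to the job. Leave any orange or turquoise look-alike of the long_lid alone.

How it is judged:
By the outcome, as a careful person would: the job done as asked, in the order asked, and still so for the second after the job is handed in, with the robot touching nothing.
It also fails if it takes over 64 s, if anything falls off the work surface, if the arm or the gripper's body presses on something with over 40 N, if the wrist force passes 120 N, or if a joint passes its speed limit or range.

## Robot

A 6-joint arm with a two-finger parallel gripper is mounted at the origin on the work surface. World frame = base frame: x ahead of the robot, y to its left, z up, the work surface at z = 0. Lengths are in mm, angles in degrees, forces in N, time in s.
With the tool pointing down it reaches from about 300 to 850 mm from the base axis. Payload 4.2 kg.
Tool frame: the origin (TCP) lies midway between the tips of the shut fingers; the grasp point (between the pads) lies 19 mm behind it; z points along the fingers, y is the line along which they close (so a half turn about z gives the same grasp; the last joint's range is limited). The gripper opens to 91 mm and grips with 3 to 60 N. Pads are 32 mm wide; open, the fingers measure 118 mm over their backs; the gripper's body (76 mm by 178 mm) begins 60 mm behind the grasp point.
Start: joints at [70.703, 18.312, 89.639, -0, 72.044, -1.146], TCP at [179.131, 546.402, 213.976] pointing down, gripper open.
Joint ranges: [-177.97, 177.97], [-48.28, 115.42], [12.27, 149.76], [-77.06, 257.06], [2.81, 150.46], [-146.56, 146.56]. Speed limits (degrees/s): [147.25, 147.25, 180, 180, 180, 180].

## Interface

Orientations are given as [roll, pitch, yaw] about the fixed x, y, z axes, in that order (R = Rz(yaw) Ry(pitch) Rx(roll)).
In Python, from workcell import env gives the robot as it stands.
- The arm moves only by the tool send_rows, never from a script. Its argument "steps" is a list that holds one entry, the list of rows, each a list of 5 numbers: the shift along the tool's x, y, z scaled (see below), then the turn about the tool's z scaled (see below), then the opening, from 0 (shut) to 1 (fully open). In form: [[[dx, dy, dz, yaw, fingers], ...]]. A call has 1 to 5 rows; each row shifts and turns the commanded pose from where the row before left it, along the tool's axes as they then stand; what a row does not reach is not made up. The controller multiplies each number of a shift by 0.04 m and each number of a turn by 0.12 rad. A row lasts 1/12 s, in which the tool goes at most 41.7 mm and 7.16 degrees, less where a joint would pass 70% of its speed; a pose out of reach is approached as far as the arm can. A call with a number of a shift or a turn outside -1 to 1 is refused whole. A call with a gripper value outside its range is refused whole. The fingers move at their own pace and stop on an object; "squeeze" is the grip in N (left out, the last holds). Time passes only in rows, so rows that do not move let the fingers close. It gives the time, the measured TCP pose, the force, the opening and the grip force at its end, in the units of the state.
- env.state(): the state, without advancing time (a new reading comes with each control period).
- env.grab_frame(name): name is "scene" or "top" or "wrist"; returns a dict with "pixels" (420x560x3 uint8, red, green, blue), "depth" (420x560 float32, mm along the optical axis (not along the pixel's ray), 0 where there is no reading), "intrinsics" (3x3 intrinsics, pixels), "cam_to_world" (4x4, takes a point from camera to world coordinates). Camera axes: x right, y down, z forward; pixel columns grow to the right and rows downward; lengths in mm; the calibration is good to about 2 mm. A picture is of the moment at which its call begins.
- env.job_done(): hands the job in; it is judged then, once.
The state is a dict: "time_s": time; "qpos": joint angles; "qvel": joint speeds; "effort": joint torques, N m; "ee_pos": TCP position; "ee_rot": TCP orientation; "force": force on the tool from outside, world axes, zero at the start; "torque": the same for the moment, N m; "gripper_width": finger opening in mm; "gripper_force": force on a finger pad.
Only numpy, scipy, OpenCV 4.12 (cv2) and the standard library are available. Lean on these libraries where they do the work, as an engineer would, in place of code of your own. Each camera call takes 0.05 s, during which the arm holds its last target. There are 200 camera calls.

## Working session

There is one attempt and no reset: what is moved stays moved. The work goes in short steps, Python scripts to look and compute and a tool call to move; the robot and the scene stay as the last step left them, time stands still between calls to the robot, and variables do not carry over. Pictures are saved under pics/ and viewed, at most 10 in all, crops included, and the job is handed in when it is done.

Besides the shell and the picture viewer there is one more tool, called after "Request:" as name([rows], argument=value, ...), one row to a line, values as JSON. send_rows: Moves the arm, as the interface text tells. Shifts and turns lie within -1 to 1; 1 stands for 0.04 m of shift or 0.12 rad of turn. Its arguments: {"type":"object","properties":{"steps":{"type":"array"},"squeeze":{"type":"number"}},"required":["steps"]}

```bash
mkdir -p pics; cat > h.py <<'E'
import numpy as np, cv2
from workcell import env
def save(n,f):
    d=env.grab_frame(n); np.savez(f'pics/{f}.npz',**d); cv2.imwrite(f'pics/{f}.png',d['pixels'][:,:,::-1]); return d
def world(d):
    K=d['intrinsics'];T=d['cam_to_world'];z=d['depth'];v,u=np.indices(z.shape)
    P=np.stack([(u-K[0,2])/K[0,0]*z,(v-K[1,2])/K[1,1]*z,z,np.ones_like(z)],-1)
    return (P@T.T)[...,:3]
def load(f): return dict(np.load(f'pics/{f}.npz'))
E
python3 - <<'E'
from h import *
d=save('top','top0'); e=save('scene','scene0')
cv2.imwrite('pics/both.png',cv2.resize(np.vstack([d['pixels'],e['pixels']])[:,:,::-1],None,fx=.714,fy=.714)) 
print(d['cam_to_world'].round(2),d['intrinsics'],env.state())
E
```

```text
[[-2.00000e-02 -9.90000e-01  1.20000e-01  3.28870e+02]
 [-1.00000e+00  2.00000e-02  0.00000e+00 -1.08600e+01]
 [-0.00000e+00 -1.20000e-01 -9.90000e-01  1.86173e+03]
 [ 0.00000e+00  0.00000e+00  0.00000e+00  1.00000e+00]] [[544.34512552   0.         280.87108819]
 [  0.         544.34512552 208.49465278]
 [  0.           0.           1.        ]] {'time_s': 0.1, 'qpos': array([ 7.07036093e+01,  1.83476321e+01,  8.96957168e+01, -2.78645210e-03,
        7.20448418e+01, -1.14593866e+00]), 'qvel': array([ 0.08046786, -0.00492904, -0.19435594,  0.16843539,  0.02643371,
       -0.0352196 ]), 'effort': array([-3.92033944e-04, -4.13342106e+01, -2.32508808e+01,  7.29087205e-02,
        4.22587723e-02, -5.55341842e-05]), 'ee_pos': array([178.99342685, 545.98174656, 213.23289333]), 'ee_rot': array([-1.79911774e+02,  8.85160143e-04,  1.61850410e+02]), 'force': array([-0.16206331, -0.23625668, -0.56768572]), 'torque': array([ 0.03167508, -0.04082352, -0.01617387]), 'gripper_force': 0.0, 'gripper_width': 91.03666282073436}
```

View pics/top0.png

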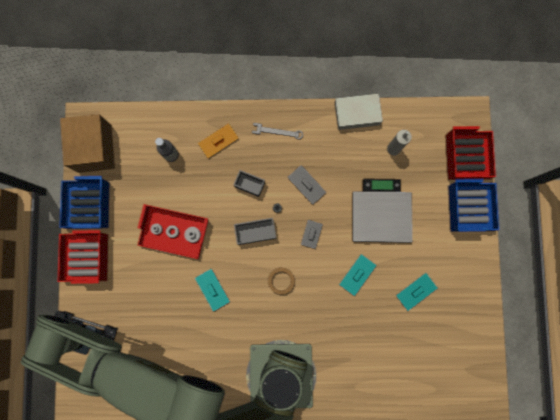

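View pics/scene0.png

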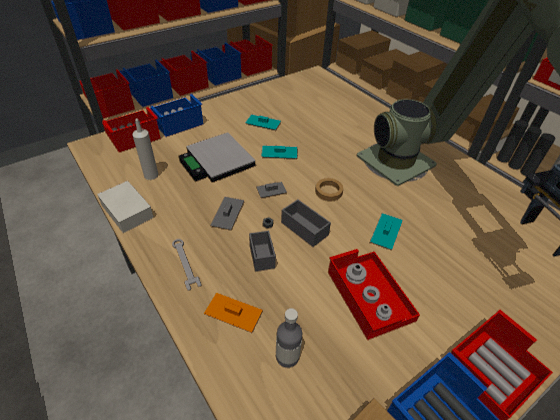

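Top view: the red bin is at (173,232). Its parts are at (157,229), (172,231) and (192,234), and the last looks largest. Grey boxes are at (257,232), the longer one, and (250,184). Grey lids are at (307,184), the longer one, and (312,235). The nut is at (277,208), the scale plate at (382,216), and its console at (382,185). The orange lid at (218,141) and the turquoise ones at (213,290), (357,275) and (417,291) are look-alikes. I'll confirm this in an enlarged crop with measurements.

```bash
python3 - <<'E'
from h import *
d=load('top0');W=world(d)
c=d['pixels'][155:265,130:420][:,:,::-1]
cv2.imwrite('pics/crop0.png',cv2.resize(c,None,fx=2.75,fy=2.75,interpolation=cv2.INTER_CUBIC))
def rect(name,u0,u1,v0,v1,zl,zh):
    m=np.zeros(W.shape[:2],bool);m[v0:v1,u0:u1]=1
    m&=(W[...,2]>zl)&(W[...,2]<zh)
    p=W[m]; 
    if len(p)<3: print(name,len(p));return
    r=cv2.minAreaRect(p[:,:2].astype(np.float32)); print(name,len(p),np.round(r[0],1),np.round(r[1],1),round(r[2],1),'z',np.percentile(p[:,2],[5,50,95]).round(1),'med',np.median(p[:,:2],0).round(1))
rect('table',230,250,260,300,-20,20)
rect('bin',130,215,195,265,15,90)
rect('longbox',228,285,214,252,40,80)
rect('shortbox',228,272,165,203,40,80)
rect('longlid',283,332,160,207,6,50); rect('longlidh',283,332,160,207,22,50)
rect('shortlid',298,326,216,253,6,50);rect('shortlidh',298,326,216,253,22,50)
rect('nut',270,284,200,216,8,30)
rect('scale',345,420,188,250,22,50)
for n,a,b in(('p1',149,165),('p2',165,181),('p3',183,203)):
    rect(n,a,b,220,245,16,58); rect(n+'hub',a,b,220,245,30,48)
E
```

```text
table 800 [316.9 136. ] [ 66.  131.8] 89.4 z [-7.6  0.   7.2] med [316.6 135.9]
bin 890 [513.2 362. ] [239.  205.4] 76.7 z [16.7 31.8 63.9] med [488.6 360. ]
longbox 176 [478.1  82.1] [ 69.5 131.7] 8.8 z [44.3 55.1 62.9] med [480.4  85.7]
shortbox 144 [641.7  99.9] [92.9 57.4] 66.9 z [42.  53.2 62.3] med [645.  100.4]
longlid 790 [643.4 -99.7] [165.4 162. ] 89.1 z [ 6.4 11.6 28.9] med [637.1 -96.2]
longlidh 68 [626.  -94.7] [99.6 46.6] 56.9 z [23.2 31.1 39. ] med [635.2 -95.4]
shortlid 428 [ 467.  -111.5] [ 92.5 123.1] 88.9 z [ 6.8 12.4 33. ] med [ 468.  -108.3]
shortlidh 58 [ 465.  -108.3] [26.8 48.1] 48.9 z [23.  31.7 38.6] med [ 466.7 -108.3]
nut 69 [559.    7.1] [29.9 33.1] 76.5 z [ 9.4 14.6 21.4] med [560.4   5.2]
scale 2971 [ 528.  -349.3] [202.  181.8] 88.7 z [23.4 29.9 37.4] med [ 525.2 -348.1]
p1 73 [483.4 413. ] [53.8 36. ] 12.6 z [16.5 23.1 38.3] med [493.1 416.4]
p1hub 17 [494.6 416.8] [18.5 13.1] 56.4 z [31.8 36.7 39.2] med [493.5 417.3]
p2 86 [478.5 354.1] [62.6 40.7] 62.7 z [16.5 21.5 29.8] med [483.1 365. ]
p2hub 4 [487.2 362.2] [13.8 27.6] 21.6 z [30.1 31.  35.4] med [489.3 361.9]
p3 193 [466.9 286.8] [75.1 52.5] 54.3 z [17.8 26.5 51.9] med [470.4 293.2]
p3hub 46 [457.1 292.2] [55.3 44. ] 18.2 z [30.9 39.2 46.3] med [470.4 293.7]
```

View pics/crop0.png

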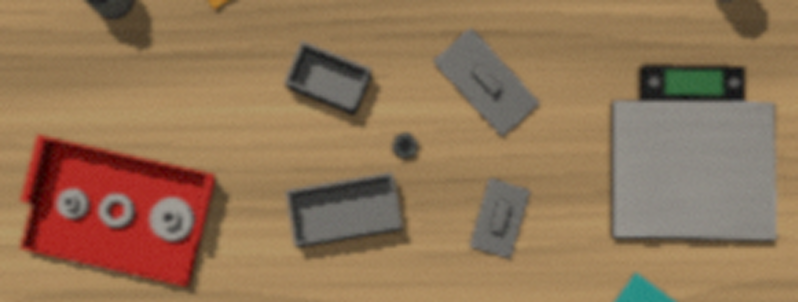

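The pulley at full-frame (192,234) has the largest disc (about 52 mm) and its hub top is at z≈39–46, as it should be. The part at (157,229) is the small pulley and the one at (172,231) is the ring. The long box measures 132×70 and the short box 93×57. Next I'll move above the pulley and measure with the wrist camera.

```bash
cat > plan.py <<'E'
# prints rows from the commanded pose to x y z yaw (mm, deg); keeps the commanded pose in cmd.json
import sys,json,os,math,numpy as np
from workcell import env
c=json.load(open('cmd.json')) if os.path.exists('cmd.json') else [179.131,546.402,213.976,161.849]
def plan(goals):
    global c
    s=env.state();print('t',round(s['time_s'],2),'err',(s['ee_pos']-c[:3]).round(1),round((s['ee_rot'][2]-c[3]+180)%360-180,2))
    for g in goals:
        x,y,z,yaw=g[:4];f=g[4];v=g[5] if len(g)>5 else .8
        d=np.array([x,y,z])-c[:3]
        n=max(1,math.ceil(np.linalg.norm(d)/40/v-.02),math.ceil(abs(yaw-c[3])/6.8755/.9-.02));rows=[]
        s0=list(c)
        for i in range(n):
            t=np.array([s0[0],s0[1],s0[2],s0[3]]); t=t+(np.array([x,y,z,yaw])-t)*(i+1)/n
            a=math.radians(c[3]);X=np.array([math.cos(a),math.sin(a),0]);Y=np.array([math.sin(a),-math.cos(a),0])
            e=t[:3]-c[:3];r=[round(float(q),3 if n<2 else 2) for q in (e@X/40,e@Y/40,-e[2]/40,-(t[3]-c[3])/6.8755)]
            p=np.array(c[:3])+40*(r[0]*X+r[1]*Y)+[0,0,-40*r[2]]
            c=[*map(float,p),c[3]-r[3]*6.8755];rows.append(r+[f])
        for i in range(0,n,5):print(json.dumps(rows[i:i+5]))
        print('--',np.round(c,1))
    json.dump(c,open('cmd.json','w'))
if __name__=='__main__': plan(json.loads(sys.argv[1]))
E
python3 plan.py '[[450,293,270,79.5,0.5]]'
```

```text
t 0.1 err [-0.1 -0.4 -0.7] 0.0
[[-0.6, -0.28, -0.1, 0.86, 0.5], [-0.63, -0.22, -0.1, 0.85, 0.5], [-0.64, -0.15, -0.1, 0.86, 0.5], [-0.66, -0.08, -0.1, 0.85, 0.5], [-0.66, -0.02, -0.1, 0.86, 0.5]]
[[-0.66, 0.05, -0.1, 0.85, 0.5], [-0.65, 0.12, -0.1, 0.86, 0.5], [-0.64, 0.19, -0.1, 0.85, 0.5], [-0.61, 0.25, -0.1, 0.86, 0.5], [-0.59, 0.31, -0.1, 0.86, 0.5]]
[[-0.55, 0.37, -0.1, 0.85, 0.5], [-0.5, 0.42, -0.1, 0.86, 0.5], [-0.47, 0.48, -0.1, 0.85, 0.5], [-0.41, 0.51, -0.1, 0.86, 0.5]]
-- [449.9 293.  270.   79.5]
```

Request:
send_rows([
  [[-0.6, -0.28, -0.1, 0.86, 0.5], [-0.63, -0.22, -0.1, 0.85, 0.5], [-0.64, -0.15, -0.1, 0.86, 0.5], [-0.66, -0.08, -0.1, 0.85, 0.5], [-0.66, -0.02, -0.1, 0.86, 0.5]],
])

```text
time_s: 0.52
ee_pos: [276.4, 454.7, 233.7]
ee_rot: [-180.0, 0.0, 132.1]
force: [-0.2, -0.2, -1.4]
gripper_width: 60.9
gripper_force: 0.0
```

Request:
send_rows([
  [[-0.66, 0.05, -0.1, 0.85, 0.5], [-0.65, 0.12, -0.1, 0.86, 0.5], [-0.64, 0.19, -0.1, 0.85, 0.5], [-0.61, 0.25, -0.1, 0.86, 0.5], [-0.59, 0.31, -0.1, 0.86, 0.5]],
])

```text
time_s: 0.93
ee_pos: [373.3, 364.1, 253.8]
ee_rot: [-180.0, 0.0, 102.7]
force: [1.4, 0.5, -0.4]
gripper_width: 45.7
gripper_force: 0.0
```

Request:
send_rows([
  [[-0.55, 0.37, -0.1, 0.85, 0.5], [-0.5, 0.42, -0.1, 0.86, 0.5], [-0.47, 0.48, -0.1, 0.85, 0.5], [-0.41, 0.51, -0.1, 0.86, 0.5], [0, 0, 0, 0, 0.5]],
])

```text
time_s: 1.35
ee_pos: [452.9, 290.3, 270.2]
ee_rot: [179.8, 0.0, 79.1]
force: [0.3, 0.2, 0.3]
gripper_width: 45.5
gripper_force: 0.0
```

```bash
python3 - <<'E'
from h import *
s=env.state();print(s['time_s'],s['ee_pos'],s['ee_rot'],s['gripper_width'])
d=save('wrist','w1');print(d['cam_to_world'].round(2),d['intrinsics'][0,0]); s=env.state();print(s['time_s'],s['ee_pos'],s['ee_rot'])
E
```

```text
1.35 [452.91665306 290.32485251 270.19479445] [1.79849798e+02 4.40946464e-02 7.90859037e+01] 45.54645418167929
[[ 9.8000e-01 -1.8000e-01 -5.0000e-02  4.6864e+02]
 [-1.9000e-01 -9.4000e-01 -2.9000e-01  3.7340e+02]
 [ 0.0000e+00  3.0000e-01 -9.5000e-01  4.4078e+02]
 [ 0.0000e+00  0.0000e+00  0.0000e+00  1.0000e+00]] 350.863046149851
1.4 [451.14378018 291.66882887 269.77213402] [1.79998232e+02 9.52948072e-03 7.93080639e+01]
```

View pics/w1.png

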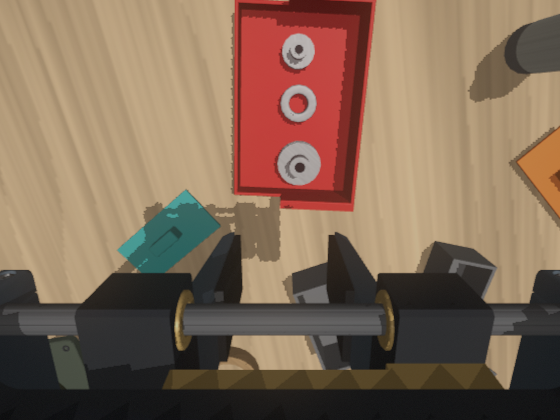

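The wrist view shows the bin's three parts: the large pulley at (299,163), the ring at (298,103) and the small pulley at (298,50). I'll measure the pulley by depth bands.

```bash
cat >> h.py <<'E'
def pts(d,u0,u1,v0,v1,zl,zh):
    W=world(d)[v0:v1,u0:u1].reshape(-1,3); return W[(W[:,2]>zl)&(W[:,2]<zh)]
def rep(n,p):
    r=cv2.minAreaRect(p[:,:2].astype(np.float32)); c,rad=cv2.minEnclosingCircle(p[:,:2].astype(np.float32))
    print(n,len(p),'rect',np.round(r[0],1),np.round(r[1],1),round(r[2],1),'circ',np.round(c,1),round(rad,1),'z',np.percentile(p[:,2],[5,50,95]).round(1),'mean',p[:,:2].mean(0).round(1))
E
python3 - <<'E'
from h import *
d=load('w1')
rep('hub',pts(d,270,330,135,195,38,52)); rep('disc',pts(d,270,330,135,195,19,30)); rep('all',pts(d,270,330,135,195,14,52))
rep('floor',pts(d,245,270,80,150,-6,12)); rep('bin rim',pts(d,225,385,120,215,28,38))
rep('ring',pts(d,272,325,80,127,17,28))
E
python3 plan.py '[[450,293,270,79.5,0.5]]'
```

```text
hub 354 rect [473.3 293.8] [23.5 23.1] 80.7 circ [473.2 293.8] 12.2 z [42.6 44.1 45.5] mean [473.2 294.2]
disc 1198 rect [474.6 288.1] [60.9 73. ] 76.5 circ [472.2 278. ] 41.4 z [22.1 24.1 26.4] mean [472.4 291.2]
all 1679 rect [474.5 287.8] [61.5 74.1] 77.2 circ [472.4 277.5] 41.9 z [20.7 24.5 44.7] mean [471.8 290.1]
floor 1744 rect [433.6 357.8] [81.3 29.8] 78.3 circ [433.5 357.9] 43.2 z [2.6 4.  5.4] mean [434.1 358.6]
bin rim 724 rect [466.9 302.6] [ 90.2 138.3] 78.8 circ [467.1 303.8] 81.9 z [28.7 32.7 36.8] mean [448.1 289.7]
ring 768 rect [484.9 362.1] [40.9 40.4] 79.1 circ [484.9 362.4] 20.7 z [20.3 21.8 23.2] mean [485.1 362.8]
t 1.4 err [ 1.3 -1.4 -0.2] -0.17
[[-0.0, 0.004, -0.001, -0.003, 0.5]]
-- [450.  293.  270.   79.5]
```

Hub at (473.2, 293.8), radius 12.2, top at z 44.1: all as expected. Next I descend and grip.

```bash
python3 plan.py '[[473.2,293.8,110,78.8,0.5],[473.2,293.8,27,78.8,0.5,0.5]]'
```

```text
t 1.4 err [ 1.1 -1.3 -0.2] -0.19
[[0.02, 0.09, 0.67, 0.02, 0.5], [0.02, 0.1, 0.66, 0.01, 0.5], [0.02, 0.09, 0.67, 0.02, 0.5], [0.02, 0.1, 0.67, 0.02, 0.5], [0.03, 0.09, 0.66, 0.01, 0.5]]
[[0.02, 0.1, 0.67, 0.02, 0.5]]
-- [473.4 293.8 110.   78.8]
[[-0.0, -0.0, 0.42, 0.0, 0.5], [-0.0, -0.0, 0.41, 0.0, 0.5], [-0.0, -0.0, 0.42, 0.0, 0.5], [-0.0, -0.0, 0.41, 0.0, 0.5], [-0.0, -0.0, 0.42, 0.0, 0.5]]
-- [473.4 293.8  26.8  78.8]
```

Request:
send_rows([
  [[0.02, 0.09, 0.67, 0.02, 0.5], [0.02, 0.1, 0.66, 0.01, 0.5], [0.02, 0.09, 0.67, 0.02, 0.5], [0.02, 0.1, 0.67, 0.02, 0.5], [0.03, 0.09, 0.66, 0.01, 0.5]],
])

```text
time_s: 1.82
ee_pos: [468.0, 294.4, 135.2]
ee_rot: [-179.9, 0.0, 79.0]
force: [0.4, -0.8, 0.1]
gripper_width: 45.7
gripper_force: 0.0
```

Request:
send_rows([
  [[0.02, 0.1, 0.67, 0.02, 0.5], [0, 0, 0, 0, 0.5], [0, 0, 0, 0, 0.5]],
])

```text
time_s: 2.07
ee_pos: [471.7, 293.9, 108.8]
ee_rot: [-179.8, 0.1, 78.9]
force: [0.2, -0.4, -0.1]
gripper_width: 45.8
gripper_force: 0.0
```

Request:
send_rows([
  [[0, 0, 0.42, 0, 0.5], [0, 0, 0.41, 0, 0.5], [0, 0, 0.42, 0, 0.5], [0, 0, 0.41, 0, 0.5], [0, 0, 0.42, 0, 0.5]],
])

```text
time_s: 2.48
ee_pos: [474.3, 295.2, 28.5]
ee_rot: [179.8, -0.2, 78.9]
force: [-0.3, 0.4, 0.4]
gripper_width: 45.6
gripper_force: 0.0
```

Request:
send_rows([
  [[0, 0, 0, 0, 0.5], [0, 0, 0, 0, 0.5]],
])

```text
time_s: 2.65
ee_pos: [473.5, 294.6, 28.0]
ee_rot: [180.0, -0.1, 78.8]
force: [0.1, 0.2, 0.0]
gripper_width: 45.8
gripper_force: 0.0
```

Request:
send_rows([
  [[0, 0, 0, 0, 0], [0, 0, 0, 0, 0], [0, 0, 0, 0, 0], [0, 0, 0, 0, 0], [0, 0, 0, 0, 0]],
], squeeze=30)

```text
time_s: 3.07
ee_pos: [473.6, 294.3, 27.9]
ee_rot: [179.9, -0.1, 78.8]
force: [-0.6, 0.2, 6.3]
gripper_width: 23.4
gripper_force: 30.0
```

Gripped at a width of 23.4 mm. Next I lift and go to a look-out pose in front of the long box.

```bash
python3 plan.py '[[473.4,293.8,130,78.8,0,0.52],[400,80,250,8.8,0]]'
```

```text
t 3.07 err [0.2 0.4 1.1] -0.03
[[-0.0, 0.0, -0.52, 0.0, 0], [-0.0, 0.0, -0.51, 0.0, 0], [-0.0, 0.0, -0.52, 0.0, 0], [-0.0, 0.0, -0.51, 0.0, 0], [-0.0, 0.0, -0.52, 0.0, 0]]
-- [473.4 293.8 130.   78.8]
[[-0.47, -0.06, -0.25, 0.85, 0], [-0.47, -0.02, -0.25, 0.85, 0], [-0.47, 0.03, -0.25, 0.85, 0], [-0.46, 0.08, -0.25, 0.84, 0], [-0.46, 0.13, -0.25, 0.85, 0]]
[[-0.43, 0.17, -0.25, 0.85, 0], [-0.42, 0.22, -0.25, 0.85, 0], [-0.4, 0.25, -0.25, 0.85, 0], [-0.36, 0.3, -0.25, 0.85, 0], [-0.34, 0.33, -0.25, 0.85, 0]]
[[-0.3, 0.36, -0.25, 0.84, 0], [-0.26, 0.4, -0.25, 0.85, 0]]
-- [399.9  79.9 250.    8.8]
```

Request:
send_rows([
  [[0, 0, -0.52, 0, 0], [0, 0, -0.51, 0, 0], [0, 0, -0.52, 0, 0], [0, 0, -0.51, 0, 0], [0, 0, -0.52, 0, 0]],
])

```text
time_s: 3.48
ee_pos: [472.9, 293.5, 130.6]
ee_rot: [-180.0, 0.0, 78.8]
force: [-0.6, 0.3, -2.0]
gripper_width: 23.0
gripper_force: 30.0
```

Request:
send_rows([
  [[-0.47, -0.06, -0.25, 0.85, 0], [-0.47, -0.02, -0.25, 0.85, 0], [-0.47, 0.03, -0.25, 0.85, 0], [-0.46, 0.08, -0.25, 0.84, 0], [-0.46, 0.13, -0.25, 0.85, 0]],
])

```text
time_s: 3.9
ee_pos: [441.8, 203.6, 180.1]
ee_rot: [-180.0, 0.0, 49.4]
force: [-0.1, -0.1, -1.2]
gripper_width: 23.3
gripper_force: 30.0
```

Request:
send_rows([
  [[-0.43, 0.17, -0.25, 0.85, 0], [-0.42, 0.22, -0.25, 0.85, 0], [-0.4, 0.25, -0.25, 0.85, 0], [-0.36, 0.3, -0.25, 0.85, 0], [-0.34, 0.33, -0.25, 0.85, 0]],
])

```text
time_s: 4.32
ee_pos: [411.2, 114.7, 230.2]
ee_rot: [180.0, 0.0, 20.1]
force: [-0.5, -0.6, -1.7]
gripper_width: 22.8
gripper_force: 30.0
```

Request:
send_rows([
  [[-0.3, 0.36, -0.25, 0.84, 0], [-0.26, 0.4, -0.25, 0.85, 0], [0, 0, 0, 0, 0], [0, 0, 0, 0, 0], [0, 0, 0, 0, 0]],
])

```text
time_s: 4.73
ee_pos: [399.5, 80.1, 249.5]
ee_rot: [-180.0, 0.0, 8.8]
force: [-0.1, 0.4, -1.6]
gripper_width: 23.3
gripper_force: 30.0
```

```bash
python3 - <<'E'
from h import *
d=save('wrist','w2');s=env.state();print(s['time_s'],s['ee_pos'],s['ee_rot'],s['gripper_width'])
E
```

```text
4.7833 [399.49762323  80.3125195  249.33209311] [-1.79974651e+02  5.79389811e-02  8.87376986e+00] 23.48318692097764
```

View pics/w2.png

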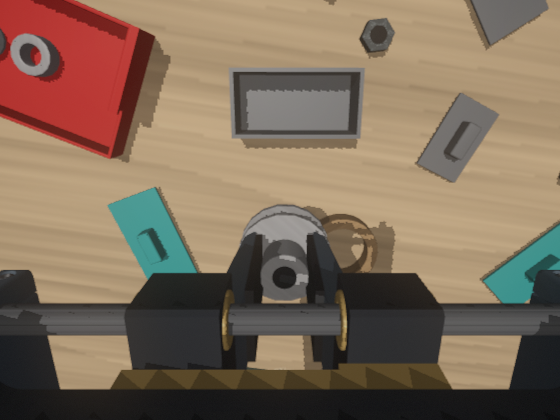

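The pulley is held upright at (284,260). The empty long box spans (230,68)–(363,138), with the nut at (378,36) and the short lid at (457,138). I'll measure the box rim.

```bash
python3 - <<'E'
from h import *
d=load('w2')
rep('rim',pts(d,222,370,60,146,50,62)); rep('rimtop',pts(d,222,370,60,146,54,58));rep('floor',pts(d,245,350,90,130,-2,10))
W=world(d)[205:300,235:335].reshape(-1,3)
for a in (210,215): 
  p=pts(d,240,330,205,290,a,a+60);
rep('disc',pts(d,240,330,205,232,225,262))
E
rm -f x; python3 - <<'E'
E
```

```text
rim 1904 rect [478.8  79.5] [ 67.3 132.2] 8.9 circ [478.8  79.6] 73.6 z [51.2 55.8 57.2] mean [479.8  78.6]
rimtop 1586 rect [478.8  79.5] [ 67.3 132.2] 8.9 circ [478.8  79.6] 73.6 z [54.6 56.  57.2] mean [479.7  79.6]
floor 4179 rect [471.9  76.2] [ 43.3 120. ] 8.9 circ [470.3  76. ] 63.0 z [2.6 4.  5.3] mean [472.2  76. ]
disc 1638 rect [417.4  82.4] [16.5 47.7] 9.2 circ [409.3  81.1] 23.8 z [227.9 244.7 246.3] mean [420.2  82.8]
```

```bash
python3 plan.py '[[478.8,79.5,130,8.9,0],[478.8,79.5,34,8.9,0,0.5],[478.8,79.5,27.4,8.9,0,0.1]]'
```

```text
t 4.78 err [-0.4  0.5 -0.7] 0.05
[[0.39, 0.06, 0.6, -0.0, 0], [0.39, 0.06, 0.6, -0.0, 0], [0.39, 0.07, 0.6, -0.01, 0], [0.39, 0.06, 0.6, 0.0, 0], [0.39, 0.06, 0.6, -0.0, 0]]
-- [478.9  79.6 130.    8.9]
[[-0.0, 0.0, 0.48, -0.0, 0], [-0.0, 0.0, 0.48, -0.0, 0], [-0.0, 0.0, 0.48, -0.0, 0], [-0.0, 0.0, 0.48, -0.0, 0], [-0.0, 0.0, 0.48, -0.0, 0]]
-- [478.9  79.6  34.    8.9]
[[-0.0, 0.0, 0.08, -0.0, 0], [-0.0, 0.0, 0.09, -0.0, 0]]
-- [478.9  79.6  27.2   8.9]
```

Request:
send_rows([
  [[0.39, 0.06, 0.6, 0, 0], [0.39, 0.06, 0.6, 0, 0], [0.39, 0.07, 0.6, -0.01, 0], [0.39, 0.06, 0.6, 0, 0], [0.39, 0.06, 0.6, 0, 0]],
])

```text
time_s: 5.2
ee_pos: [479.2, 80.5, 128.0]
ee_rot: [-180.0, 0.1, 9.0]
force: [1.0, 1.6, -1.1]
gripper_width: 23.0
gripper_force: 30.0
```

Request:
send_rows([
  [[0, 0, 0, 0, 0], [0, 0, 0, 0, 0], [0, 0, 0, 0, 0]],
])

```text
time_s: 5.45
ee_pos: [478.4, 80.1, 130.2]
ee_rot: [-180.0, 0.0, 8.9]
force: [0.1, 1.3, -0.9]
gripper_width: 22.9
gripper_force: 30.0
```

Request:
send_rows([
  [[0, 0, 0.48, 0, 0], [0, 0, 0.48, 0, 0], [0, 0, 0.48, 0, 0], [0, 0, 0.48, 0, 0], [0, 0, 0.48, 0, 0]],
])

```text
time_s: 5.87
ee_pos: [479.3, 80.1, 35.1]
ee_rot: [-180.0, -0.2, 8.9]
force: [-0.4, 0.4, -1.2]
gripper_width: 22.6
gripper_force: 30.0
```

Request:
send_rows([
  [[0, 0, 0, 0, 0], [0, 0, 0, 0, 0], [0, 0, 0.08, 0, 0], [0, 0, 0.09, 0, 0], [0, 0, 0, 0, 0]],
])

```text
time_s: 6.28
ee_pos: [479.3, 79.8, 27.9]
ee_rot: [-180.0, -0.1, 8.9]
force: [-0.2, 0.3, -1.8]
gripper_width: 23.3
gripper_force: 30.0
```

Request:
send_rows([
  [[0, 0, 0, 0, 0], [0, 0, 0, 0, 0]],
])

```text
time_s: 6.45
ee_pos: [479.3, 79.8, 27.9]
ee_rot: [-180.0, -0.1, 8.9]
force: [-0.5, 1.2, 1.8]
gripper_width: 23.1
gripper_force: 30.0
```

Request:
send_rows([
  [[0, 0, 0.02, 0, 0], [0, 0, 0, 0, 0], [0, 0, 0, 0, 0]],
])

```text
time_s: 6.7
ee_pos: [479.3, 79.7, 27.8]
ee_rot: [-180.0, -0.1, 8.9]
force: [-2.6, 0.0, 10.1]
gripper_width: 23.3
gripper_force: 30.0
```

Request:
send_rows([
  [[0, 0, 0, 0, 0.4], [0, 0, 0, 0, 0.5], [0, 0, 0, 0, 0.5]],
])

```text
time_s: 6.95
ee_pos: [478.7, 79.6, 26.4]
ee_rot: [-180.0, -0.0, 8.9]
force: [-0.2, 0.3, -0.7]
gripper_width: 40.3
gripper_force: 0.0
```

```bash
python3 - <<'E'
import json
c=json.load(open('cmd.json'));c[2]-=.8;json.dump(c,open('cmd.json','w'))
E
python3 plan.py '[[478.9,79.5,130,8.9,0.5,0.55],[560,-150,270,47,0.5]]'
```

```text
t 6.95 err [-0.2  0.  -0. ] -0.02
[[-0.0, 0.0, -0.52, -0.0, 0.5], [-0.0, 0.0, -0.52, -0.0, 0.5], [-0.0, 0.0, -0.51, -0.0, 0.5], [-0.0, 0.0, -0.52, -0.0, 0.5], [-0.0, 0.0, -0.52, -0.0, 0.5]]
-- [478.9  79.6 130.    8.9]
[[0.12, 0.66, -0.39, -0.62, 0.5], [0.08, 0.68, -0.39, -0.61, 0.5], [0.02, 0.67, -0.39, -0.62, 0.5], [-0.02, 0.68, -0.39, -0.61, 0.5], [-0.08, 0.67, -0.38, -0.62, 0.5]]
[[-0.12, 0.67, -0.39, -0.62, 0.5], [-0.18, 0.65, -0.39, -0.61, 0.5], [-0.22, 0.64, -0.39, -0.62, 0.5], [-0.26, 0.62, -0.39, -0.61, 0.5]]
-- [ 560.1 -149.9  270.    47. ]
```

Request:
send_rows([
  [[0, 0, -0.52, 0, 0.5], [0, 0, -0.52, 0, 0.5], [0, 0, -0.51, 0, 0.5], [0, 0, -0.52, 0, 0.5], [0, 0, -0.52, 0, 0.5]],
])

```text
time_s: 7.37
ee_pos: [478.4, 79.6, 130.7]
ee_rot: [-180.0, 0.0, 8.9]
force: [-0.3, -1.1, 0.1]
gripper_width: 45.4
gripper_force: 0.0
```

Request:
send_rows([
  [[0.12, 0.66, -0.39, -0.62, 0.5], [0.08, 0.68, -0.39, -0.61, 0.5], [0.02, 0.67, -0.39, -0.62, 0.5], [-0.02, 0.68, -0.39, -0.61, 0.5], [-0.08, 0.67, -0.38, -0.62, 0.5]],
])

```text
time_s: 7.78
ee_pos: [523.7, -49.1, 208.2]
ee_rot: [-180.0, 0.0, 30.3]
force: [0.6, -0.5, -0.7]
gripper_width: 45.4
gripper_force: 0.0
```

Request:
send_rows([
  [[-0.12, 0.67, -0.39, -0.62, 0.5], [-0.18, 0.65, -0.39, -0.61, 0.5], [-0.22, 0.64, -0.39, -0.62, 0.5], [-0.26, 0.62, -0.39, -0.61, 0.5]],
])

```text
time_s: 8.12
ee_pos: [559.8, -151.2, 270.4]
ee_rot: [-180.0, 0.0, 47.2]
force: [-0.0, 1.1, -0.1]
gripper_width: 45.5
gripper_force: 0.0
```

Request:
send_rows([
  [[0, 0, 0, 0, 0.5], [0, 0, 0, 0, 0.5], [0, 0, 0, 0, 0.5]],
])

```text
time_s: 8.37
ee_pos: [559.0, -149.3, 268.9]
ee_rot: [-179.9, 0.0, 46.9]
force: [-0.3, -0.0, 0.2]
gripper_width: 45.9
gripper_force: 0.0
```

```bash
python3 - <<'E'
from h import *
d=save('wrist','w3');s=env.state();print(s['time_s'],s['ee_pos'],s['ee_rot'],s['gripper_width'])
E
```

```text
8.4167 [ 558.90268453 -148.86068698  268.79060546] [-1.79847853e+02  4.16752180e-02  4.69587522e+01] 45.45686782550739
```

View pics/w3.png

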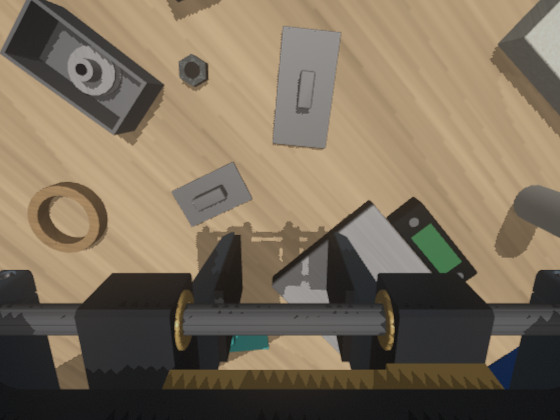

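The pulley stands hub up in the long box at (90,70). The grey long lid is at (307,88) with its handle at (306,90). The short grey lid at (212,193) is clearly smaller. I'll measure the lid plate and handle, and the box again.

```bash
python3 - <<'E'
from h import *
d=load('w3')
rep('plate',pts(d,262,350,15,158,9,15)); h=pts(d,285,325,55,125,29,35);rep('handle',h)
rep('rim',pts(d,0,170,0,140,53,59)); rep('hub',pts(d,70,118,45,95,41,47))
E
```

```text
plate 6010 rect [640.  -98.8] [129.1  65.1] 41.2 circ [639.8 -98.7] 71.7 z [10.6 12.  13.4] mean [642.3 -96.4]
handle 542 rect [640.  -98.7] [39.8 15.9] 41.3 circ [639.9 -98.4] 20.5 z [30.3 31.9 33.3] mean [640.2 -98.4]
rim 1892 rect [479.2  79.7] [ 68.9 133.7] 8.9 circ [478.7  79.3] 74.3 z [53.7 55.6 57. ] mean [479.1  83. ]
hub 489 rect [485.5  77.2] [24.1 66.8] 78.7 circ [483.5  67.1] 33.4 z [42.  43.8 45.4] mean [481.8  77.7]
```

```bash
python3 plan.py '[[640,-98.7,110,41.25,0.5],[640,-98.7,14.8,41.25,0.5,0.5]]'
```

```text
t 8.42 err [-1.2  1.  -1.2] -0.02
[[0.38, 0.1, 0.67, 0.14, 0.5], [0.39, 0.09, 0.66, 0.14, 0.5], [0.38, 0.08, 0.67, 0.14, 0.5], [0.39, 0.08, 0.67, 0.14, 0.5], [0.39, 0.08, 0.66, 0.13, 0.5]]
[[0.39, 0.06, 0.67, 0.14, 0.5]]
-- [640.  -98.7 110.   41.3]
[[-0.0, 0.0, 0.48, 0.0, 0.5], [-0.0, 0.0, 0.47, 0.0, 0.5], [-0.0, 0.0, 0.48, 0.0, 0.5], [-0.0, 0.0, 0.47, 0.0, 0.5], [-0.0, 0.0, 0.48, 0.0, 0.5]]
-- [640.  -98.7  14.8  41.3]
```

Request:
send_rows([
  [[0.38, 0.1, 0.67, 0.14, 0.5], [0.39, 0.09, 0.66, 0.14, 0.5], [0.38, 0.08, 0.67, 0.14, 0.5], [0.39, 0.08, 0.67, 0.14, 0.5], [0.39, 0.08, 0.66, 0.13, 0.5]],
])

```text
time_s: 8.83
ee_pos: [625.9, -105.3, 134.8]
ee_rot: [-179.9, 0.0, 42.2]
force: [-0.1, -0.2, 0.0]
gripper_width: 45.9
gripper_force: 0.0
```

Request:
send_rows([
  [[0.39, 0.06, 0.67, 0.14, 0.5], [0, 0, 0, 0, 0.5], [0, 0, 0, 0, 0.5], [0, 0, 0, 0, 0.5]],
])

```text
time_s: 9.17
ee_pos: [639.4, -98.2, 110.7]
ee_rot: [180.0, -0.0, 41.3]
force: [0.1, -1.0, -0.2]
gripper_width: 45.6
gripper_force: 0.0
```

Request:
send_rows([
  [[0, 0, 0.48, 0, 0.5], [0, 0, 0.47, 0, 0.5], [0, 0, 0.48, 0, 0.5], [0, 0, 0.47, 0, 0.5], [0, 0, 0.48, 0, 0.5]],
])

```text
time_s: 9.58
ee_pos: [640.5, -99.4, 16.8]
ee_rot: [179.8, -0.2, 41.2]
force: [0.4, -0.5, 0.3]
gripper_width: 45.4
gripper_force: 0.0
```

Request:
send_rows([
  [[0, 0, 0, 0, 0.5], [0, 0, 0, 0, 0.5], [0, 0, 0, 0, 0.5]],
])

```text
time_s: 9.83
ee_pos: [640.9, -99.2, 17.2]
ee_rot: [179.8, -0.1, 41.2]
force: [-0.1, 0.1, -0.1]
gripper_width: 45.5
gripper_force: 0.0
```

Request:
send_rows([
  [[0, 0, 0, 0, 0], [0, 0, 0, 0, 0], [0, 0, 0, 0, 0], [0, 0, 0, 0, 0], [0, 0, 0, 0, 0]],
], squeeze=25)

```text
time_s: 10.25
ee_pos: [639.8, -98.7, 15.1]
ee_rot: [180.0, -0.0, 41.3]
force: [-0.7, 0.3, 1.9]
gripper_width: 15.9
gripper_force: 25.0
```

```bash
python3 plan.py '[[640,-98.7,150,41.25,0,0.7],[478.9,79.5,150,98.9,0]]'
```

```text
t 10.25 err [-0.2 -0.   0.3] -0.02
[[-0.0, 0.0, -0.68, 0.0, 0], [-0.0, 0.0, -0.67, 0.0, 0], [-0.0, 0.0, -0.68, 0.0, 0], [-0.0, 0.0, -0.67, 0.0, 0], [-0.0, 0.0, -0.68, 0.0, 0]]
-- [640.  -98.7 150.   41.3]
[[-0.01, -0.6, 0.0, -0.84, 0], [0.05, -0.6, 0.0, -0.84, 0], [0.11, -0.59, 0.0, -0.83, 0], [0.17, -0.57, 0.0, -0.84, 0], [0.23, -0.56, 0.0, -0.84, 0]]
[[0.28, -0.53, 0.0, -0.84, 0], [0.34, -0.5, 0.0, -0.84, 0], [0.38, -0.46, 0.0, -0.84, 0], [0.42, -0.43, 0.0, -0.83, 0], [0.47, -0.37, 0.0, -0.84, 0]]
-- [479.   79.5 150.   98.9]
```

Request:
send_rows([
  [[0, 0, -0.68, 0, 0], [0, 0, -0.67, 0, 0], [0, 0, -0.68, 0, 0], [0, 0, -0.67, 0, 0], [0, 0, -0.68, 0, 0]],
])

```text
time_s: 10.67
ee_pos: [639.3, -98.6, 151.0]
ee_rot: [-180.0, 0.0, 41.3]
force: [0.6, -0.4, 0.4]
gripper_width: 15.9
gripper_force: 25.0
```

Request:
send_rows([
  [[-0.01, -0.6, 0, -0.84, 0], [0.05, -0.6, 0, -0.84, 0], [0.11, -0.59, 0, -0.83, 0], [0.17, -0.57, 0, -0.84, 0], [0.23, -0.56, 0, -0.84, 0]],
])

```text
time_s: 11.08
ee_pos: [558.1, -8.9, 149.8]
ee_rot: [-180.0, -0.0, 70.3]
force: [-0.6, -0.3, -0.4]
gripper_width: 16.0
gripper_force: 25.0
```

Request:
send_rows([
  [[0.28, -0.53, 0, -0.84, 0], [0.34, -0.5, 0, -0.84, 0], [0.38, -0.46, 0, -0.84, 0], [0.42, -0.43, 0, -0.83, 0], [0.47, -0.37, 0, -0.84, 0]],
])

```text
time_s: 11.5
ee_pos: [477.6, 80.2, 149.9]
ee_rot: [-180.0, -0.0, 99.1]
force: [0.2, 0.7, -1.1]
gripper_width: 15.8
gripper_force: 25.0
```

Request:
send_rows([
  [[0, 0, 0, 0, 0], [0, 0, 0, 0, 0], [0, 0, 0, 0, 0], [0, 0, 0, 0, 0]],
])

```text
time_s: 11.83
ee_pos: [479.6, 79.0, 150.0]
ee_rot: [180.0, 0.0, 98.8]
force: [0.3, -0.2, -1.3]
gripper_width: 16.0
gripper_force: 25.0
```

```bash
python3 - <<'E'
from h import *
d=save('wrist','w4')
p=pts(d,0,560,150,330,125,155)
rep('lid plate',pts(d,0,560,100,270,144,151)); rep('rim',pts(d,100,460,0,270,53,59))
E
python3 plan.py '[[478.9,79.5,78,98.9,0,0.5]]'
```

```text
lid plate 13260 rect [475.6 107.7] [65.3 71.2] 8.7 circ [475.9 107.5] 47.8 z [145.8 146.9 147.9] mean [474.2 116. ]
rim 1152 rect [539.9 112.4] [ 43.8 213.2] 68.9 circ [533.9  96.8] 106.7 z [54.2 55.9 57.1] mean [533.  113.4]
t 11.88 err [ 0.5 -0.5 -0.1] -0.1
[[0.0, -0.0, 0.45, -0.0, 0], [0.0, -0.0, 0.45, -0.0, 0], [0.0, -0.0, 0.45, -0.0, 0], [0.0, -0.0, 0.45, -0.0, 0]]
-- [479.   79.5  78.   98.9]
```

View pics/w4.png

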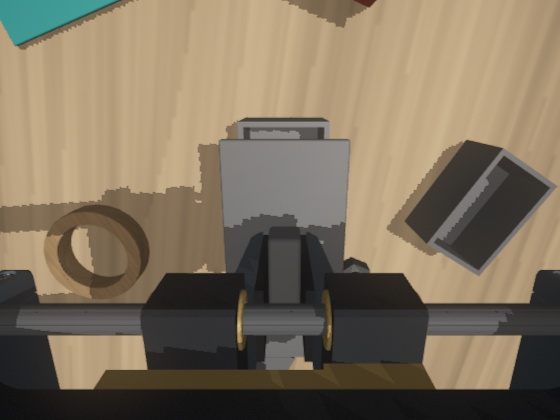

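The lid is held level and squarely above the box (its plate covers (220,140)–(350,270), with the box end visible behind at (283,125)). Its centre works out at (480.0, 79.2), against the box at (478.9, 79.5). Next I lower it in stages.

Request:
send_rows([
  [[0, 0, 0.45, 0, 0], [0, 0, 0.45, 0, 0], [0, 0, 0.45, 0, 0], [0, 0, 0.45, 0, 0]],
])

```text
time_s: 12.22
ee_pos: [479.5, 78.9, 77.2]
ee_rot: [180.0, 0.0, 98.8]
force: [-0.5, -0.5, -0.9]
gripper_width: 16.1
gripper_force: 25.0
```

Request:
send_rows([
  [[0, 0, 0, 0, 0], [0, 0, 0, 0, 0], [0, 0, 0, 0, 0], [0, 0, 0, 0, 0]],
])

```text
time_s: 12.55
ee_pos: [480.0, 79.4, 79.1]
ee_rot: [179.9, -0.0, 98.8]
force: [0.5, -0.2, -0.6]
gripper_width: 15.6
gripper_force: 25.0
```

Request:
send_rows([
  [[0, 0, 0.1, 0, 0], [0, 0, 0.1, 0, 0], [0, 0, 0, 0, 0]],
])

```text
time_s: 12.8
ee_pos: [478.4, 79.5, 69.6]
ee_rot: [-180.0, -0.0, 98.9]
force: [-0.6, -0.5, -0.6]
gripper_width: 16.0
gripper_force: 25.0
```

Request:
send_rows([
  [[0, 0, 0.06, 0, 0], [0, 0, 0.06, 0, 0], [0, 0, 0, 0, 0], [0, 0, 0, 0, 0]],
])

```text
time_s: 13.13
ee_pos: [478.7, 79.5, 65.0]
ee_rot: [-180.0, -0.0, 98.9]
force: [0.3, -0.0, -0.7]
gripper_width: 16.0
gripper_force: 25.0
```

Request:
send_rows([
  [[0, 0, 0.04, 0, 0], [0, 0, 0.03, 0, 0], [0, 0, 0, 0, 0], [0, 0, 0, 0, 0]],
])

```text
time_s: 13.47
ee_pos: [479.0, 79.5, 63.1]
ee_rot: [180.0, -0.0, 98.9]
force: [-2.3, 0.0, 4.5]
gripper_width: 15.8
gripper_force: 25.0
```

Request:
send_rows([
  [[0, 0, 0.02, 0, 0], [0, 0, 0, 0, 0], [0, 0, 0, 0, 0]],
])

```text
time_s: 13.72
ee_pos: [479.0, 79.6, 63.0]
ee_rot: [179.9, -0.0, 98.9]
force: [-3.3, -0.4, 11.7]
gripper_width: 15.9
gripper_force: 25.0
```

Seated: the tip stopped at z 63.0 against a predicted 63.1, with contact force. I release and back off to check.

```bash
python3 - <<'E'
import json
c=json.load(open('cmd.json'));c[2]=61.6;json.dump(c,open('cmd.json','w'))
E
python3 plan.py '[[479,79.5,150,98.9,0.5,0.6],[495,0,250,98.9,1]]'
```

```text
t 13.72 err [-0.   0.1  1.4] -0.02
[[0.0, -0.0, -0.55, -0.0, 0.5], [0.0, -0.0, -0.56, -0.0, 0.5], [0.0, -0.0, -0.55, -0.0, 0.5], [0.0, -0.0, -0.55, -0.0, 0.5]]
-- [479.   79.5 150.   98.9]
[[-0.4, 0.02, -0.5, -0.0, 1], [-0.41, 0.02, -0.5, -0.0, 1], [-0.4, 0.01, -0.5, -0.0, 1], [-0.41, 0.02, -0.5, -0.0, 1], [-0.4, 0.02, -0.5, -0.0, 1]]
-- [4.951e+02 2.000e-01 2.500e+02 9.890e+01]
```

Request:
send_rows([
  [[0, 0, 0, 0, 0.5], [0, 0, 0, 0, 0.5], [0, 0, 0, 0, 0.5], [0, 0, 0, 0, 0.5]],
])

```text
time_s: 14.05
ee_pos: [478.7, 79.5, 61.3]
ee_rot: [-180.0, -0.0, 98.9]
force: [0.2, 0.8, -0.1]
gripper_width: 39.8
gripper_force: 0.0
```

Request:
send_rows([
  [[0, 0, -0.55, 0, 0.5], [0, 0, -0.56, 0, 0.5], [0, 0, -0.55, 0, 0.5], [0, 0, -0.55, 0, 0.5]],
])

```text
time_s: 14.38
ee_pos: [478.5, 79.5, 150.6]
ee_rot: [-180.0, -0.0, 98.9]
force: [-0.3, -0.1, -0.4]
gripper_width: 45.4
gripper_force: 0.0
```

Request:
send_rows([
  [[-0.4, 0.02, -0.5, 0, 1], [-0.41, 0.02, -0.5, 0, 1], [-0.4, 0.01, -0.5, 0, 1], [-0.41, 0.02, -0.5, 0, 1], [-0.4, 0.02, -0.5, 0, 1]],
])

```text
time_s: 14.8
ee_pos: [494.6, -0.5, 250.7]
ee_rot: [-180.0, -0.0, 98.9]
force: [0.4, 0.1, -0.3]
gripper_width: 76.1
gripper_force: 0.0
```

Request:
send_rows([
  [[0, 0, 0, 0, 1], [0, 0, 0, 0, 1], [0, 0, 0, 0, 1], [0, 0, 0, 0, 1]],
])

```text
time_s: 15.13
ee_pos: [493.8, 0.9, 248.4]
ee_rot: [-179.8, -0.1, 98.9]
force: [-0.5, 0.8, -0.4]
gripper_width: 91.4
gripper_force: 0.0
```

```bash
python3 - <<'E'
from h import *
d=save('wrist','w5')
W=world(d); p=pts(d,150,420,0,260,54,66)
rep('plate',p[p[:,2]>57]); q=p[p[:,2]>57]
A=np.c_[q[:,:2]-q[:,:2].mean(0),np.ones(len(q))]; print('plane',np.linalg.lstsq(A,q[:,2],rcond=None)[0])
rep('handle',pts(d,150,420,0,260,76,84))
t=load('top0');rep('scale plate',pts(t,345,420,194,250,22,38)); rep('sc',pts(t,345,420,170,250,22,40))
s=env.state();print(s['time_s'],s['ee_pos'])
E
```

```text
plate 8330 rect [532.3  87.9] [174.1 131.3] 8.7 circ [526.6  85.4] 102.8 z [58.6 60.  61.3] mean [479.5  83.3]
plane [-1.69489450e-03 -1.19451878e-03  5.99417640e+01]
handle 775 rect [479.8  79.2] [15.9 39.4] 8.5 circ [480.   79.3] 20.7 z [78.2 79.8 81.2] mean [479.6  79.6]
scale plate 2613 rect [ 517.9 -349.1] [202.1 161.4] 88.9 circ [ 517.8 -347.2] 126.1 z [23.4 29.6 36.2] mean [ 517.3 -348.6]
sc 3266 rect [ 543.7 -349.6] [202.2 213.2] 89.0 circ [ 531.8 -348.6] 134.6 z [23.5 29.9 37.1] mean [ 536.  -348.8]
15.1833 [493.89561634   0.88966618 248.50686906]
```

View pics/w5.png

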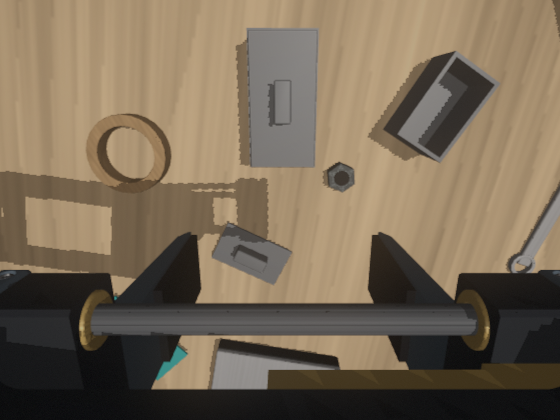

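The lid plate is level at z 60.0 (slopes under 0.2%), so it's home. The closed box is at (282,98) and its neighbours are untouched. Before lifting I'll take a quick look over the scale for its exact centre.

```bash
python3 plan.py '[[500,-440,300,90,1]]'
```

```text
t 15.18 err [-1.2  0.7 -1.5] 0.03
[[-0.78, -0.11, -0.09, 0.09, 1], [-0.78, -0.11, -0.09, 0.09, 1], [-0.78, -0.09, -0.09, 0.1, 1], [-0.78, -0.09, -0.09, 0.09, 1], [-0.78, -0.08, -0.09, 0.09, 1]]
[[-0.78, -0.07, -0.09, 0.09, 1], [-0.79, -0.06, -0.08, 0.1, 1], [-0.78, -0.05, -0.09, 0.09, 1], [-0.79, -0.04, -0.09, 0.09, 1], [-0.78, -0.04, -0.09, 0.09, 1]]
[[-0.79, -0.02, -0.09, 0.1, 1], [-0.78, -0.02, -0.09, 0.09, 1], [-0.79, -0.01, -0.09, 0.09, 1], [-0.79, -0.0, -0.09, 0.09, 1]]
-- [ 500.  -440.1  300.    90. ]
```

Request:
send_rows([
  [[-0.78, -0.11, -0.09, 0.09, 1], [-0.78, -0.11, -0.09, 0.09, 1], [-0.78, -0.09, -0.09, 0.1, 1], [-0.78, -0.09, -0.09, 0.09, 1], [-0.78, -0.08, -0.09, 0.09, 1]],
])

```text
time_s: 15.6
ee_pos: [496.0, -157.5, 267.1]
ee_rot: [-179.9, -0.1, 95.8]
force: [0.3, 0.1, -0.6]
gripper_width: 91.3
gripper_force: 0.0
```

Request:
send_rows([
  [[-0.78, -0.07, -0.09, 0.09, 1], [-0.79, -0.06, -0.08, 0.1, 1], [-0.78, -0.05, -0.09, 0.09, 1], [-0.79, -0.04, -0.09, 0.09, 1], [-0.78, -0.04, -0.09, 0.09, 1]],
])

```text
time_s: 16.02
ee_pos: [498.0, -314.8, 284.5]
ee_rot: [-179.9, -0.1, 92.6]
force: [-0.1, 0.0, -0.3]
gripper_width: 91.1
gripper_force: 0.0
```

Request:
send_rows([
  [[-0.79, -0.02, -0.09, 0.1, 1], [-0.78, -0.02, -0.09, 0.09, 1], [-0.79, -0.01, -0.09, 0.09, 1], [-0.79, 0, -0.09, 0.09, 1]],
])

```text
time_s: 16.35
ee_pos: [499.7, -440.7, 298.8]
ee_rot: [-179.9, -0.1, 90.0]
force: [0.7, 0.1, 0.0]
gripper_width: 91.5
gripper_force: 0.0
```

Request:
send_rows([
  [[0, 0, 0, 0, 1], [0, 0, 0, 0, 1], [0, 0, 0, 0, 1], [0, 0, 0, 0, 1], [0, 0, 0, 0, 1]],
])

```text
time_s: 16.77
ee_pos: [499.9, -438.6, 300.0]
ee_rot: [-180.0, -0.0, 90.1]
force: [-0.4, -0.3, -1.0]
gripper_width: 91.1
gripper_force: 0.0
```

```bash
python3 - <<'E'
from h import *
d=save('wrist','w6')
rep('scale',pts(d,150,430,0,270,25,34))
s=env.state();print(s['time_s'],s['ee_pos'])
E
```

```text
scale 29045 rect [ 523.8 -425.8] [301.8 369.8] 9.0 circ [ 525.3 -427.3] 236.6 z [28.5 30.  31.6] mean [ 539.6 -345.8]
16.8167 [ 499.86462946 -438.79544115  300.1385639 ]
```

View pics/w6.png

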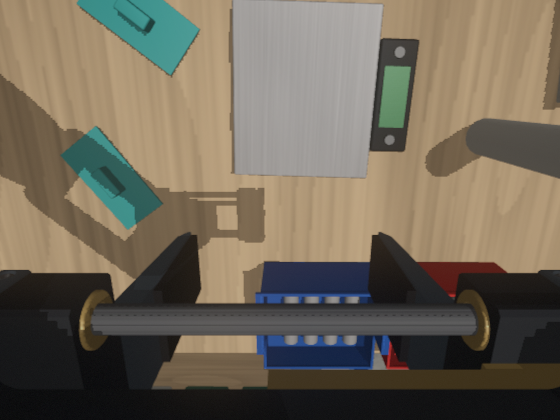

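The plate spans (233,1), (382,5), (368,178), (234,174), with the console at (394,95). I'll mask the plate by height and grey colour.

```bash
python3 - <<'E'
from h import *
d=load('w6');W=world(d);p=d['pixels'].astype(int)
m=(abs(W[...,2]-30)<4)&(p.min(2)>75)&(p.max(2)-p.min(2)<35);m[200:]=0;m[:,:215]=0;m[:,386:]=0
m=cv2.morphologyEx(m.astype(np.uint8),cv2.MORPH_OPEN,np.ones((7,7)))
n,l,s,_=cv2.connectedComponentsWithStats(m);k=1+s[1:,4].argmax();print(s[k]);rep('plate',W[l==k])
for u,v in((235,170),(366,174),(379,8),(237,4)):print(W[v,u].round(1))
E
python3 plan.py '[[479.2,79.5,160,98.9,1]]'
```

```text
[  233     0   150   178 24596]
plate 24596 rect [ 523.9 -351.2] [200.1 169.8] 88.5 circ [ 524.  -351.9] 129.3 z [28.6 30.  31.4] mean [ 523.9 -344.5]
[ 438.  -443.    31.4]
[ 605.2 -448.2   29.8]
[ 606.  -259.2   30.5]
[ 447.5 -255.6   30.7]
t 16.82 err [-0.1  1.3  0.1] 0.07
[[0.76, -0.03, 0.21, -0.08, 1], [0.77, -0.02, 0.2, -0.07, 1], [0.76, -0.02, 0.21, -0.08, 1], [0.77, -0.01, 0.2, -0.07, 1], [0.76, -0.0, 0.21, -0.08, 1]]
[[0.77, 0.0, 0.21, -0.08, 1], [0.76, 0.01, 0.2, -0.07, 1], [0.77, 0.02, 0.21, -0.08, 1], [0.76, 0.03, 0.2, -0.07, 1], [0.77, 0.03, 0.21, -0.08, 1]]
[[0.76, 0.04, 0.2, -0.08, 1], [0.76, 0.05, 0.21, -0.07, 1], [0.77, 0.05, 0.21, -0.08, 1], [0.76, 0.06, 0.2, -0.07, 1], [0.76, 0.07, 0.21, -0.08, 1]]
[[0.76, 0.07, 0.2, -0.08, 1], [0.76, 0.08, 0.21, -0.07, 1]]
-- [479.1  79.4 160.   98.9]
```

The plate measures 200.1×169.8, centred at (523.9, −351.2), yaw about −1.5°. I go back to grip the box.

Request:
send_rows([
  [[0.76, -0.03, 0.21, -0.08, 1], [0.77, -0.02, 0.2, -0.07, 1], [0.76, -0.02, 0.21, -0.08, 1], [0.77, -0.01, 0.2, -0.07, 1], [0.76, 0, 0.21, -0.08, 1]],
])

```text
time_s: 17.23
ee_pos: [493.2, -285.2, 258.8]
ee_rot: [180.0, 0.0, 92.7]
force: [0.5, 0.4, 0.2]
gripper_width: 90.9
gripper_force: 0.0
```

Request:
send_rows([
  [[0.77, 0, 0.21, -0.08, 1], [0.76, 0.01, 0.2, -0.07, 1], [0.77, 0.02, 0.21, -0.08, 1], [0.76, 0.03, 0.2, -0.07, 1], [0.77, 0.03, 0.21, -0.08, 1]],
])

```text
time_s: 17.65
ee_pos: [486.9, -132.2, 217.7]
ee_rot: [179.9, 0.0, 95.3]
force: [0.4, -0.2, 0.7]
gripper_width: 91.0
gripper_force: 0.0
```

Request:
send_rows([
  [[0.76, 0.04, 0.2, -0.08, 1], [0.76, 0.05, 0.21, -0.07, 1], [0.77, 0.05, 0.21, -0.08, 1], [0.76, 0.06, 0.2, -0.07, 1], [0.76, 0.07, 0.21, -0.08, 1]],
])

```text
time_s: 18.07
ee_pos: [480.8, 20.4, 176.5]
ee_rot: [179.9, -0.0, 97.9]
force: [-0.4, -0.6, -0.5]
gripper_width: 91.0
gripper_force: 0.0
```

Request:
send_rows([
  [[0.76, 0.07, 0.2, -0.08, 1], [0.76, 0.08, 0.21, -0.07, 1], [0, 0, 0, 0, 1], [0, 0, 0, 0, 1], [0, 0, 0, 0, 1]],
])

```text
time_s: 18.48
ee_pos: [478.8, 79.4, 160.4]
ee_rot: [180.0, 0.0, 98.9]
force: [-0.5, -1.0, 1.0]
gripper_width: 91.5
gripper_force: 0.0
```

```bash
python3 plan.py '[[479.2,79.5,80,98.9,1,0.5],[479.2,79.5,16,98.9,1,0.4]]'
```

```text
t 18.48 err [-0.3 -0.   0.4] 0.04
[[0.0, 0.0, 0.5, -0.0, 1], [0.0, 0.0, 0.5, -0.0, 1], [0.0, 0.0, 0.5, -0.0, 1], [0.0, 0.0, 0.5, -0.0, 1]]
-- [479.1  79.4  80.   98.9]
[[0.0, 0.0, 0.4, -0.0, 1], [0.0, 0.0, 0.4, -0.0, 1], [0.0, 0.0, 0.4, -0.0, 1], [0.0, 0.0, 0.4, -0.0, 1]]
-- [479.1  79.4  16.   98.9]
```

Request:
send_rows([
  [[0, 0, 0.5, 0, 1], [0, 0, 0.5, 0, 1], [0, 0, 0.5, 0, 1], [0, 0, 0.5, 0, 1]],
])

```text
time_s: 18.82
ee_pos: [479.5, 78.1, 80.0]
ee_rot: [179.9, 0.0, 98.8]
force: [1.0, 0.5, -0.9]
gripper_width: 91.0
gripper_force: 0.0
```

Request:
send_rows([
  [[0, 0, 0.4, 0, 1], [0, 0, 0.4, 0, 1], [0, 0, 0.4, 0, 1], [0, 0, 0.4, 0, 1], [0, 0, 0, 0, 1]],
])

```text
time_s: 19.23
ee_pos: [477.3, 77.9, 14.1]
ee_rot: [-179.7, 0.0, 98.8]
force: [0.1, -0.6, 0.4]
gripper_width: 91.2
gripper_force: 0.0
```

Request:
send_rows([
  [[0, 0, 0, 0, 1], [0, 0, 0, 0, 1], [0, 0, 0, 0, 1]],
])

```text
time_s: 19.48
ee_pos: [479.9, 79.2, 17.2]
ee_rot: [179.8, 0.0, 98.8]
force: [-0.2, 0.9, -0.3]
gripper_width: 91.2
gripper_force: 0.0
```

Request:
send_rows([
  [[0, 0, 0, 0, 0.5], [0, 0, 0, 0, 0.5], [0, 0, 0, 0, 0.5], [0, 0, 0, 0, 0.5], [0, 0, 0, 0, 0.5]],
], squeeze=30)

```text
time_s: 19.9
ee_pos: [479.0, 79.5, 16.3]
ee_rot: [180.0, -0.0, 98.9]
force: [-0.9, 0.1, 2.3]
gripper_width: 68.1
gripper_force: 30.0
```

```bash
python3 plan.py '[[479.2,79.5,120,98.9,0.5,0.35],[523.9,-351.2,120,88.5,0.5,0.55]]'
```

```text
t 19.9 err [-0.1  0.1  0.3] -0.01
[[0.0, 0.0, -0.32, -0.0, 0.5], [0.0, 0.0, -0.33, -0.0, 0.5], [0.0, 0.0, -0.32, -0.0, 0.5], [0.0, 0.0, -0.33, -0.0, 0.5], [0.0, 0.0, -0.32, -0.0, 0.5]]
[[0.0, 0.0, -0.33, -0.0, 0.5], [0.0, 0.0, -0.32, -0.0, 0.5], [0.0, 0.0, -0.33, -0.0, 0.5]]
-- [479.1  79.4 120.   98.9]
[[-0.54, -0.03, 0.0, 0.08, 0.5], [-0.54, -0.02, 0.0, 0.07, 0.5], [-0.54, -0.02, 0.0, 0.08, 0.5], [-0.54, -0.01, 0.0, 0.07, 0.5], [-0.54, -0.01, 0.0, 0.08, 0.5]]
[[-0.55, -0.0, 0.0, 0.07, 0.5], [-0.54, -0.0, 0.0, 0.08, 0.5], [-0.54, 0.0, 0.0, 0.07, 0.5], [-0.54, 0.02, 0.0, 0.08, 0.5], [-0.54, 0.01, 0.0, 0.08, 0.5]]
[[-0.54, 0.02, 0.0, 0.07, 0.5], [-0.54, 0.03, 0.0, 0.08, 0.5], [-0.54, 0.03, 0.0, 0.07, 0.5], [-0.54, 0.04, 0.0, 0.08, 0.5], [-0.54, 0.04, 0.0, 0.07, 0.5]]
[[-0.54, 0.04, 0.0, 0.08, 0.5], [-0.54, 0.05, 0.0, 0.07, 0.5], [-0.54, 0.06, 0.0, 0.08, 0.5], [-0.54, 0.06, 0.0, 0.08, 0.5], [-0.53, 0.06, 0.0, 0.07, 0.5]]
-- [ 523.7 -351.1  120.    88.5]
```

Request:
send_rows([
  [[0, 0, -0.32, 0, 0.5], [0, 0, -0.33, 0, 0.5], [0, 0, -0.32, 0, 0.5], [0, 0, -0.33, 0, 0.5], [0, 0, -0.32, 0, 0.5]],
], squeeze=35)

```text
time_s: 20.32
ee_pos: [478.0, 79.4, 80.6]
ee_rot: [-179.9, -0.0, 98.9]
force: [0.6, -0.5, -4.1]
gripper_width: 67.7
gripper_force: 35.0
```

Request:
send_rows([
  [[0, 0, -0.33, 0, 0.5], [0, 0, -0.32, 0, 0.5], [0, 0, -0.33, 0, 0.5]],
])

```text
time_s: 20.57
ee_pos: [477.9, 79.4, 119.7]
ee_rot: [-179.9, -0.0, 98.9]
force: [-0.1, 0.5, -3.0]
gripper_width: 67.8
gripper_force: 35.0
```

Request:
send_rows([
  [[-0.54, -0.03, 0, 0.08, 0.5], [-0.54, -0.02, 0, 0.07, 0.5], [-0.54, -0.02, 0, 0.08, 0.5], [-0.54, -0.01, 0, 0.07, 0.5], [-0.54, -0.01, 0, 0.08, 0.5]],
])

```text
time_s: 20.98
ee_pos: [489.2, -28.8, 119.1]
ee_rot: [-179.9, -0.0, 96.3]
force: [0.4, 0.1, -3.1]
gripper_width: 67.6
gripper_force: 35.0
```

Request:
send_rows([
  [[-0.55, 0, 0, 0.07, 0.5], [-0.54, 0, 0, 0.08, 0.5], [-0.54, 0, 0, 0.07, 0.5], [-0.54, 0.02, 0, 0.08, 0.5], [-0.54, 0.01, 0, 0.08, 0.5]],
])

```text
time_s: 21.4
ee_pos: [500.4, -136.7, 119.0]
ee_rot: [-179.9, -0.0, 93.6]
force: [0.1, -0.0, -4.0]
gripper_width: 67.9
gripper_force: 35.0
```

Request:
send_rows([
  [[-0.54, 0.02, 0, 0.07, 0.5], [-0.54, 0.03, 0, 0.08, 0.5], [-0.54, 0.03, 0, 0.07, 0.5], [-0.54, 0.04, 0, 0.08, 0.5], [-0.54, 0.04, 0, 0.07, 0.5]],
])

```text
time_s: 21.82
ee_pos: [511.7, -244.1, 118.8]
ee_rot: [-179.9, -0.1, 91.1]
force: [-0.3, 1.0, -3.6]
gripper_width: 68.0
gripper_force: 35.0
```

Request:
send_rows([
  [[-0.54, 0.04, 0, 0.08, 0.5], [-0.54, 0.05, 0, 0.07, 0.5], [-0.54, 0.06, 0, 0.08, 0.5], [-0.54, 0.06, 0, 0.08, 0.5], [-0.53, 0.06, 0, 0.07, 0.5]],
])

```text
time_s: 22.23
ee_pos: [522.7, -351.7, 118.6]
ee_rot: [-179.9, -0.1, 88.5]
force: [1.3, 0.1, -3.5]
gripper_width: 67.8
gripper_force: 35.0
```

Request:
send_rows([
  [[0, 0, 0, 0, 0.5], [0, 0, 0, 0, 0.5], [0, 0, 0, 0, 0.5], [0, 0, 0, 0, 0.5]],
])

```text
time_s: 22.57
ee_pos: [522.9, -349.9, 119.3]
ee_rot: [-179.9, -0.1, 88.5]
force: [0.6, -0.1, -3.1]
gripper_width: 67.6
gripper_force: 35.0
```

```bash
python3 plan.py '[[523.9,-351.2,52,88.5,0.5,0.35]]'
```

```text
t 22.57 err [-0.9  1.2 -0.7] 0.02
[[-0.0, 0.0, 0.34, 0.0, 0.5], [-0.0, 0.0, 0.34, 0.0, 0.5], [-0.0, 0.0, 0.34, 0.0, 0.5], [-0.0, 0.0, 0.34, 0.0, 0.5], [-0.0, 0.0, 0.34, 0.0, 0.5]]
-- [ 523.7 -351.1   52.    88.5]
```

Request:
send_rows([
  [[0, 0, 0.34, 0, 0.5], [0, 0, 0.34, 0, 0.5], [0, 0, 0.34, 0, 0.5], [0, 0, 0.34, 0, 0.5], [0, 0, 0.34, 0, 0.5]],
])

```text
time_s: 22.98
ee_pos: [523.3, -349.9, 51.5]
ee_rot: [-180.0, -0.0, 88.6]
force: [0.3, -0.6, -3.7]
gripper_width: 68.2
gripper_force: 35.0
```

Request:
send_rows([
  [[0, 0, 0, 0, 0.5], [0, 0, 0, 0, 0.5], [0, 0, 0, 0, 0.5]],
])

```text
time_s: 23.23
ee_pos: [523.9, -350.9, 52.8]
ee_rot: [179.9, 0.0, 88.5]
force: [0.4, -0.9, -3.5]
gripper_width: 68.2
gripper_force: 35.0
```

Request:
send_rows([
  [[0, 0, 0.05, 0, 0.5], [0, 0, 0.05, 0, 0.5], [0, 0, 0, 0, 0.5], [0, 0, 0, 0, 0.5], [0, 0, 0, 0, 0.5]],
])

```text
time_s: 23.65
ee_pos: [523.4, -351.2, 48.1]
ee_rot: [180.0, 0.0, 88.5]
force: [-0.1, -0.7, -3.8]
gripper_width: 68.1
gripper_force: 35.0
```

Request:
send_rows([
  [[0, 0, 0.03, 0, 0.5], [0, 0, 0.02, 0, 0.5], [0, 0, 0, 0, 0.5], [0, 0, 0, 0, 0.5]],
])

```text
time_s: 23.98
ee_pos: [523.5, -351.3, 46.3]
ee_rot: [180.0, 0.0, 88.5]
force: [1.0, 0.4, 0.4]
gripper_width: 67.8
gripper_force: 35.0
```

Contact at 46.3, as predicted. I release, retreat straight up, then look.

Request:
send_rows([
  [[0, 0, 0.01, 0, 0.5], [0, 0, 0, 0, 0.8], [0, 0, 0, 0, 0.9], [0, 0, 0, 0, 1], [0, 0, 0, 0, 1]],
])

```text
time_s: 24.4
ee_pos: [523.5, -351.1, 45.5]
ee_rot: [180.0, 0.0, 88.5]
force: [-0.2, -0.3, 0.7]
gripper_width: 89.6
gripper_force: 0.0
```

Request:
send_rows([
  [[0, 0, 0, 0, 1], [0, 0, -0.3, 0, 1], [0, 0, -0.5, 0, 1], [0, 0, -0.6, 0, 1], [0, 0, -0.6, 0, 1]],
])

```text
time_s: 24.82
ee_pos: [523.2, -351.0, 126.9]
ee_rot: [-180.0, -0.0, 88.5]
force: [-0.1, -0.3, 0.3]
gripper_width: 91.4
gripper_force: 0.0
```

Request:
send_rows([
  [[0, 0, -0.7, 0, 1], [-0.2, 0, -0.8, 0, 1], [-0.5, 0, -0.7, 0, 1], [-0.7, 0, -0.6, 0, 1], [-0.7, 0, -0.5, 0, 1]],
])

```text
time_s: 25.23
ee_pos: [521.4, -435.6, 261.7]
ee_rot: [179.8, 0.1, 88.6]
force: [1.1, -0.4, -0.7]
gripper_width: 91.2
gripper_force: 0.0
```

Request:
send_rows([
  [[-0.4, 0, -0.3, 0, 1], [0, 0, 0, 0, 1], [0, 0, 0, 0, 1], [0, 0, 0, 0, 1], [0, 0, 0, 0, 1]],
])

```text
time_s: 25.65
ee_pos: [520.4, -449.5, 268.5]
ee_rot: [-179.9, -0.1, 88.5]
force: [0.3, 0.3, -0.8]
gripper_width: 91.3
gripper_force: 0.0
```

```bash
python3 - <<'E'
from h import *
d=save('wrist','w7');t=save('top','top7')
q=pts(d,150,430,0,260,86,94);rep('lid plate',q)
A=np.c_[q[:,:2]-q[:,:2].mean(0),np.ones(len(q))]; print('plane',np.linalg.lstsq(A,q[:,2],rcond=None)[0])
rep('handle',pts(d,150,430,0,260,105,114));print(env.state()['time_s'],env.state()['ee_pos'])
a=cv2.resize(d['pixels'],(400,300));b=cv2.resize(t['pixels'][150:262,130:430],(800,299))
cv2.imwrite('pics/end.png',np.vstack([np.hstack([a,np.zeros_like(a)]),b])[:,:,::-1])
E
```

```text
lid plate 9452 rect [ 524.3 -351.5] [132.   67.9] 88.5 circ [ 524.9 -351.2] 73.5 z [88.4 89.9 91.2] mean [ 524.3 -348.3]
plane [-3.51330198e-04 -1.76219530e-03  8.98432333e+01]
handle 827 rect [ 524.3 -353. ] [39.6 15.2] 88.2 circ [ 524.3 -352.8] 20.6 z [108.5 109.9 111.2] mean [ 524.1 -352.4]
25.75 [ 520.64459883 -449.69737924  268.71913696]
```

View pics/end.png

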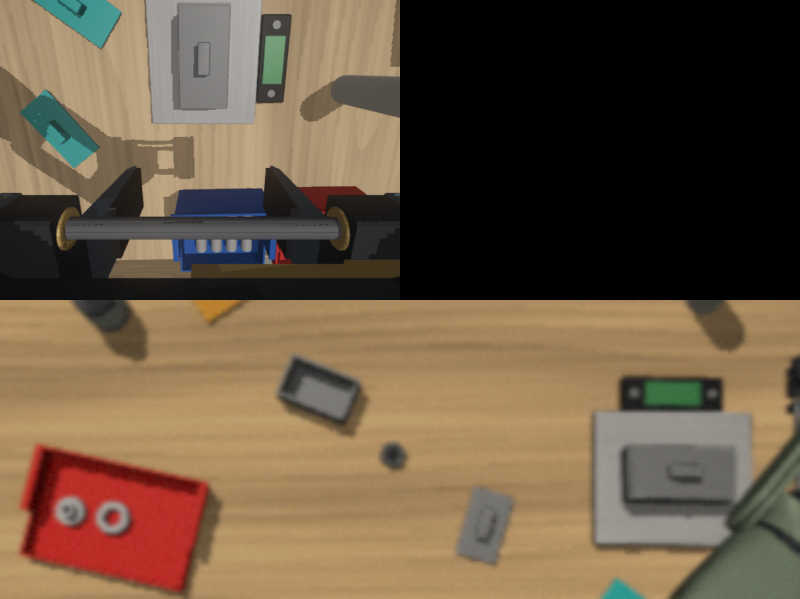

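The closed box sits centred on the plate at (524.3, −351.5), with its lid level at z 90. The small pulley and ring at (70,512) and (112,518) in the lower view, and the short box, short lid and nut, haven't moved. I'm handing it in.

```bash
python3 -c "
from workcell import env
print(env.job_done())"
```

```text
the job is handed in; nothing more can be done
None
```

The job is handed in after about 26 s of the 64 s allowed: the large pulley is hub up in the long box, the long lid is pressed home, and the closed box sits within about 1 mm of the middle of the scale plate, with nothing else moved.

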